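# Assemble the sprung filter holder and lock its cap

### The arm

A 6-joint arm with a two-finger parallel gripper is mounted at the origin on the work surface. World frame = base frame: x ahead of the robot, y to its left, z up, the work surface at z = 0. Lengths are in mm, angles in rad, forces in N, time in s.
With the tool pointing down it reaches from about 275 to 825 mm from the base axis. Payload 4.9 kg.
Tool frame: the origin (TCP) lies at the very end of the fingers, on their centre line; the grasp point (between the pads) lies 19 mm behind it; z points along the fingers, y is the direction in which the jaws open and shut (so a half turn about z gives the same grasp; the last joint's range is limited). The gripper opens to 85 mm and grips with 20 to 120 N. Pads are 22 mm wide; open, the fingers measure 114 mm over their backs; the gripper's body (76 mm by 85 mm) begins 54 mm behind the grasp point. The pads swing forward as they close: fully open they stand 13 mm farther back than shut.
Start: joints at [0.975, 0.326, -0.193, 1.052, 0, 1.437], TCP at [245.056, 492.409, 231.281] pointing down, gripper open.
Joint ranges: [-2.65, 2.65], [-0.97, 1.79], [-1.3, 1.35], [-1.93, 2.1], [-1.47, 1.37], [-3.14, 3.14]. Speed limits (rad/s): [2.57, 2.57, 3.14, 3.14, 3.14, 3.14].

### API

Orientations are given as [roll, pitch, yaw] about the fixed x, y, z axes, in that order (R = Rz(yaw) Ry(pitch) Rx(roll)).
In Python, from bench import bot, solve_ik, imaging gives the robot as it stands. Calls block until the motion is done:
- bot.move_ptp(position, orientation): joint-space move of the TCP to a pose.
- bot.movel(position, rot=None, max_speed=150, threshold=None): straight line of the TCP; rot=None keeps the orientation; max_speed is the mean speed in mm/s. With threshold (N) it stops when the force on the tool has changed by that much, and returns True; else False.
- bot.move_j(angles): joint-space move.
- bot.grip(opening, effort=None): opening from 0.0 (shut) to 1.0 (fully open); effort is the grip in N (None keeps the last); returns when the fingers have stopped.
- bot.dwell(seconds).
- solve_ik(position, orientation): joint angles nearest the present ones, or None.
- bot.get_state(): the state.
- imaging.capture(name): name is "side" or "top"; returns the picture (400x640x3 uint8, blue, green, red); there is no depth.
- imaging.camera_model(name): a dict with "K" (3x3 intrinsics, pixels), "position" and "rotation" of the camera in the world. Camera axes: x right, y up, looking along -z (the intrinsics and any distortion apply to the point x, -y, -z); pixel columns grow to the right and rows downward; lengths in mm; the calibration is good to about 2 mm. A picture is of the moment at which its call begins. camera_model takes no time and is no camera call.
A pose or a line that the arm cannot do raises bot.IKError and nothing moves.
- bot.sign_off(): hands the job in, once; it reports no verdict.
The state is a dict: "t": time; "qpos": joint angles; "joint_velocities": joint speeds; "effort": joint torques, N m; "tcp_pos": TCP position; "orientation": TCP orientation; "contact_force": force on the tool from outside, world axes, zero at the start; "wrist_torque": the same for the moment, N m; "opening": opening from 0.0 (shut) to 1.0 (fully open).
Only numpy, scipy, OpenCV 4.12 (cv2) and the standard library are available. Lean on these libraries where they do the work, as an engineer would, in place of code of your own. Each camera call takes 0.05 s, during which the arm holds its last target. There are 200 camera calls.

### The job

Put the filter holder together: lay the white filter support on the sprung seat of the post, then the blue spacer on it, each let go lying flat, then the orange cap on top. The cap passes the post's yellow cross pin only when its slot lies along the pin, so feel for it, then press the cap down against the spring and turn it crosswise under the pin so that it stays locked down, level, when you let go. Never push on the parts with more than 25 N, and leave the red spare spacer and everything else on the bench alone.

Things in the scene. Friction and masses are not known exactly. Their poses are not given: they have to be found in the camera images.
- base: Fixed stand on the work surface: grey square base plate 120 x 120 mm, 22 mm high, z up; origin at the centre of its underside, on the axis of its upright post. The post is 21 mm in diameter up to a bevelled shoulder 69 mm above the origin, then an 11 mm neck with a tapered tip ending at 96 mm.
- base_seat (a point): Point on the post's axis at the flat top (55 mm above the base's origin) of the unloaded sprung steel seat, 48 mm diameter, round the post. The seat can be pushed down 8 mm against a damped spring (6 N preload, then 1.5 N per mm) to a hard stop. This point does not move with it.
- base_pin (a point): Point on the post's axis at the centre (84 mm above the base's origin) of the yellow level cross pin through the neck: 4 mm thick, 22 mm end to end. Axes are the base's, NOT the pin's: seen from above the pin lies at an unmeasured angle, up to 0.8 rad either way from the base's x axis, fixed during the run; find it by eye or feel.
- support: Filter support: white perforated-looking ring, 56 mm outside diameter, 30 mm bore, 10 mm thick, about 60 g; origin at the centre of its underside, z up. Lies flat on the work surface. Goes on first, on the seat; its bore clears the pin.
- spacer: Blue spacer ring, 56 mm outside diameter, 30 mm bore, 14 mm thick, about 80 g; origin at the centre of its underside, z up. Lies flat on the work surface. Goes on second, on the support; its bore clears the pin.
- cap: Orange cap: round cup, open at the top, 58 mm outside diameter, 24 mm high, wall 4 mm, floor 6 mm thick, about 120 g; origin at the centre of its underside, z up; starts floor down on the work surface. Through the floor: a central 13.6 mm square hole and a straight slot 8 mm wide, 25 mm long, along the cap's x axis (white rim marks at its ends). It fits the pin either way round.
- cap_slot (a point): Centre of the slot, at the top of the cap's floor, 6 mm above the cap's origin. Within 0.1 rad of the pin the slot drops over it; else the floor rests on the pin, cap origin 86 mm above the base's (on the full stack: 79 mm).
- base_lock (a point): Where the locked cap's origin ends: 76 mm above the base's. Push the cap lower (some 8 to 11 N; the seat's stop is at 71 mm), turn it either way 0.8 to 1.57 rad from the pin's direction (no turning stop), let go: the spring lifts it against the pin.
- spare: Red spare spacer ring, 56 mm diameter, 14 mm thick; origin at the centre of its underside. Not used: leave it alone.
- amber: Amber glass bottle, 60 mm diameter, 130 mm high, loose; origin at the centre of its underside. Leave alone.
- beaker: Glass beaker, 84 mm diameter, 100 mm high, loose; origin at the centre of its underside. Leave alone.
- block: Aluminium tube block 75 x 95 mm, 50 mm high, loose; origin at the centre of its underside. Leave alone.
- tips: Blue and white pipette tip box 85 x 120 mm, 67 mm high, loose; origin at the centre of its underside. Leave alone.
- jar: Small jar with green lid, 40 mm diameter, 42 mm high, loose; origin at the centre of its underside. Leave alone.
- spatula: Lab spatula with black handle, 170 mm long, lying on the bench; origin at its underside. Leave alone.
Not all that is in view belongs to the job. Several things look just like the cap: the one meant starts farthest to the robot's right.

How it is judged:
By the outcome, as a careful person would: the job done as asked, in the order asked, and still so for the second after the job is handed in, with the robot touching nothing.
It also fails if it takes over 72 s, if anything falls off the work surface, if the arm or the gripper's body presses on something with over 40 N, if the wrist force passes 120 N, or if a joint passes its speed limit or range.

## Working session

There is one attempt and no reset: what is moved stays moved. The work goes in short steps, each a Python script; the robot and the scene stay as the last script left them, time stands still between calls to the robot, and variables do not carry over. Pictures are saved under pics/ and viewed, about 8 in all and at most 12, crops included, and the job is handed in when it is done.

```bash
mkdir -p pics; ls; python3 - <<'E'
from bench import bot, imaging
import cv2
for n in("top","side"):
    im=imaging.capture(n); cv2.imwrite(f"pics/{n}0.png",im)
    m=imaging.camera_model(n); print(n,m)
print(bot.get_state())
E
```

```text
pics
top {'K': array([[364.0834072 ,   0.        , 318.85693232],
       [  0.        , 364.0834072 , 199.41812835],
       [  0.        ,   0.        ,   1.        ]]), 'position': array([367.19843996, -15.38491825, 953.87127869]), 'rotation': array([ 0.24391426, -0.00669941, -1.5863528 ])}
side {'K': array([[490.08790054,   0.        , 314.93445841],
       [  0.        , 490.08790054, 198.20045574],
       [  0.        ,   0.        ,   1.        ]]), 'position': array([ -70.34378621, -688.5026399 ,  975.14872132]), 'rotation': array([ 0.79993594,  0.00666847, -0.75481672])}
{'t': 0.1, 'qpos': array([ 9.74791505e-01,  3.26857726e-01, -1.93472852e-01,  1.05202984e+00,
        1.96349911e-05,  1.43656117e+00]), 'joint_velocities': array([-0.00131257, -0.0005983 ,  0.00367318, -0.00175844,  0.00156509,
       -0.00061091]), 'effort': array([ 3.73002113e-04, -4.44239438e+01,  2.63037694e+01,  7.89849873e-03,
       -1.72043187e-04,  1.62817838e-05]), 'tcp_pos': array([244.74720973, 491.95629615, 230.59089882]), 'orientation': array([-3.14004526e+00, -2.28784723e-04,  2.67982279e+00]), 'contact_force': array([ 0.08369025, -0.00677242,  0.56949404]), 'wrist_torque': array([-0.02163713, -0.06060815, -0.0207679 ]), 'opening': 0.99914006648634}
```

View pics/top0.png

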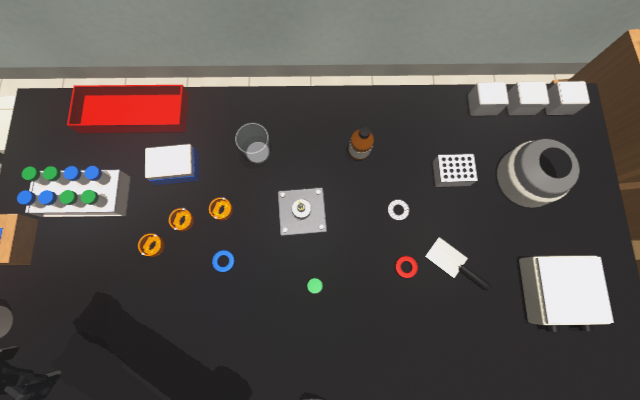

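View pics/side0.png

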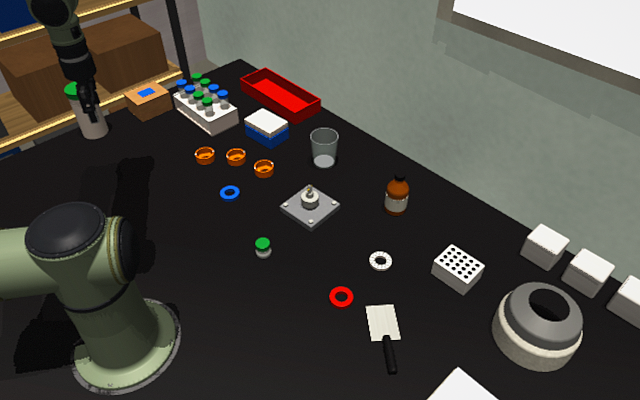

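The three orange cups are at top-view pixels (220,209), (180,219) and (150,245). Image right is −y, the robot's right, so (220,209) is the cap meant; in the side view it is (263,168). The post is at (301,208), the support at (398,210), the blue ring at (223,261), and the red spare at (406,267).

```bash
cat > h.py <<'E'
from bench import bot, solve_ik, imaging
import numpy as np, cv2
from scipy.spatial.transform import Rotation as Rn
def cam(n):
    m=imaging.camera_model(n); return m["K"],np.array(m["position"]),Rn.from_euler("xyz",m["rotation"]).as_matrix()
def ray(n,px):
    K,p,R=cam(n); d=np.linalg.inv(K)@[px[0],px[1],1]; return p,R@(d*[1,-1,-1])
def onz(n,px,z):
    p,d=ray(n,px); return p+d*(z-p[2])/d[2]
def proj(n,X):
    K,p,R=cam(n); c=R.T@(np.array(X,float)-p)*[1,-1,-1]; u=K@c; return u[:2]/u[2]
def tri(a,b):
    A=[];B=[]
    for n,px in(("top",a),("side",b)):
        p,d=ray(n,px); d/=np.linalg.norm(d); M=np.eye(3)-np.outer(d,d); A.append(M);B.append(M@p)
    X=np.linalg.lstsq(np.vstack(A),np.hstack(B),rcond=None)[0]; return X
def blobs(n,im,lo,hi,amin=60,z=0):
    m=cv2.inRange(cv2.cvtColor(im,cv2.COLOR_BGR2HSV),lo,hi)
    cs,_=cv2.findContours(m,cv2.RETR_EXTERNAL,cv2.CHAIN_APPROX_NONE); out=[]
    for c in cs:
        if cv2.contourArea(c)<amin: continue
        P=np.array([onz(n,q[0]+0.0,z)[:2] for q in c],np.float32)
        (x,y),r=cv2.minEnclosingCircle(P); e=cv2.fitEllipse(P)
        out.append((cv2.boundingRect(c),np.round([x,y,r],1),np.round([*e[0],*e[1]],1)))
    return out
def st():
    s=bot.get_state(); print("t%.2f"%s["t"],"tcp",np.round(s["tcp_pos"],1),"yaw%.3f"%s["orientation"][2],"F",np.round(s["contact_force"],1),"T",np.round(s["wrist_torque"],2),"op%.3f"%s["opening"]); return s
E
python3 - <<'E'
from h import *
for n in("top","side"):
    im=cv2.imread(f"pics/{n}0.png")
    for nm,lo,hi,z in(("orange",(8,150,80),(22,255,255),24),("blue",(100,150,80),(120,255,255),14),("white",(0,0,150),(180,40,255),10),("red",(0,200,80),(4,255,255),14)):
        for b in blobs(n,im,lo,hi,60,z):
            if 20<b[1][2]<40: print(n,nm,b)
    im=cv2.imread(f"pics/{n}0.png")
t=cv2.imread("pics/top0.png");s=cv2.imread("pics/side0.png")
f=lambda i,x,y,w:cv2.resize(i[y-w:y+w,x-w:x+w],(380,280) if 0 else (380,380),interpolation=cv2.INTER_CUBIC)
cv2.imwrite("pics/crop1.png",np.hstack([f(t,301,210,26),f(t,220,209,16)]))
E
```

```text
top orange ((138, 233, 26, 24), array([485.8, 404.3,  34. ]), array([485.9, 405.1,  55.3,  66.6]))
top orange ((168, 208, 26, 23), array([550.2, 333.6,  33.2]), array([550.7, 333.8,  54.2,  66.4]))
top orange ((208, 197, 25, 23), array([576.8, 234.2,  32.6]), array([578.1, 232.7,  54.8,  63.6]))
top orange ((351, 130, 23, 21), array([ 766.5, -146.5,   31.8]), array([ 764.3, -145.6,   56.6,   60.3]))
top blue ((212, 250, 23, 22), array([443.4, 221.7,  28.7]), array([443.7, 221.6,  53.7,  56.1]))Traceback (most recent call last):
  File "<stdin>", line 5, in <module>
  File "h.py", line 22, in blobs
    P=np.array([onz(n,q[0]+0.0,z)[:2] for q in c],np.float32)
                ~~~^^^^^^^^^^^^^^
  File "h.py", line 9, in onz
    p,d=ray(n,px); return p+d*(z-p[2])/d[2]
        ~~~^^^^^^
  File "h.py", line 7, in ray
    K,p,R=cam(n); d=np.linalg.inv(K)@[px[0],px[1],1]; return p,R@(d*[1,-1,-1])
          ~~~^^^
  File "h.py", line 5, in cam
    m=imaging.camera_model(n); return m["K"],np.array(m["position"]),Rn.from_euler("xyz",m["rotation"]).as_matrix()
ValueError: time passes only in moves, steps and waits
```

```bash
python3 - <<'E'
import re
s=open('h.py').read()
s=s.replace('def cam(n):\n','import functools\n@functools.lru_cache(None)\ndef cam(n):\n')
open('h.py','w').write(s)
E
python3 - <<'E'
from h import *
for n in("top","side"):
    im=cv2.imread(f"pics/{n}0.png")
    for nm,lo,hi,z in(("orange",(8,150,80),(22,255,255),12),("blue",(100,150,80),(120,255,255),7),("white",(0,0,130),(180,50,255),5),("red",(0,200,80),(4,255,255),7)):
        for b in blobs(n,im,lo,hi,60,z):
            if 20<b[1][2]<42: print(n,nm,b)
t=cv2.imread("pics/top0.png");s=cv2.imread("pics/side0.png")
f=lambda i,x,y,w:cv2.resize(i[y-w:y+w,x-w:x+w],(290,290),interpolation=cv2.INTER_CUBIC)
cv2.imwrite("pics/crop1.png",np.vstack([np.hstack([f(t,301,208,14),f(t,220,209,16)]),np.hstack([f(s,310,195,20),f(s,263,168,16)])]))
E
```

```text
top orange ((138, 233, 26, 24), array([487.3, 409.7,  34.5]), array([487.4, 410.5,  56. ,  67.5]))
top orange ((168, 208, 26, 23), array([552.6, 338.1,  33.6]), array([553.1, 338.3,  54.9,  67.3]))
top orange ((208, 197, 25, 23), array([579.5, 237.4,  33. ]), array([580.8, 235.9,  55.5,  64.5]))
top orange ((351, 130, 23, 21), array([ 771.7, -148.2,   32.2]), array([ 769.4, -147.3,   57.3,   61.1]))
top blue ((212, 250, 23, 22), array([444. , 223.4,  28.9]), array([444.3, 223.3,  54.1,  56.5]))
top white ((388, 200, 21, 20), array([ 572. , -236.6,   28.4]), array([ 572.7, -236.5,   53.2,   54.8]))
top white ((246, 142, 22, 20), array([743.3, 143.9,  30.5]), array([742.6, 143.6,  57. ,  58.3]))
side orange ((387, 180, 22, 16), array([808.1, -95.5,  34.6]), array([806.5, -94.8,  61. ,  62.9]))
side orange ((109, 99, 19, 13), array([425.6, 860.8,  40.1]), array([426.5, 853.2,  35.3,  80. ]))
side blue ((219, 185, 21, 17), array([443.2, 229.4,  34.5]), array([446.5, 230.1,  54.6,  63.4]))
side blue ((138, 88, 17, 9), array([543. , 877.5,  28.9]), array([542.4, 878.1,  38.7,  60.4]))
side white ((369, 251, 23, 18), array([ 575.9, -231.5,   28.9]), array([ 575.9, -231.2,   55.1,   55.5]))
side white ((314, 155, 20, 12), array([742.7, 146.9,  30.1]), array([742.8, 146.9,  54.8,  58.8]))
side red ((329, 286, 25, 23), array([ 424.5, -242.5,   31.5]), array([ 424.6, -241.7,   54.7,   61. ]))
```

View pics/crop1.png

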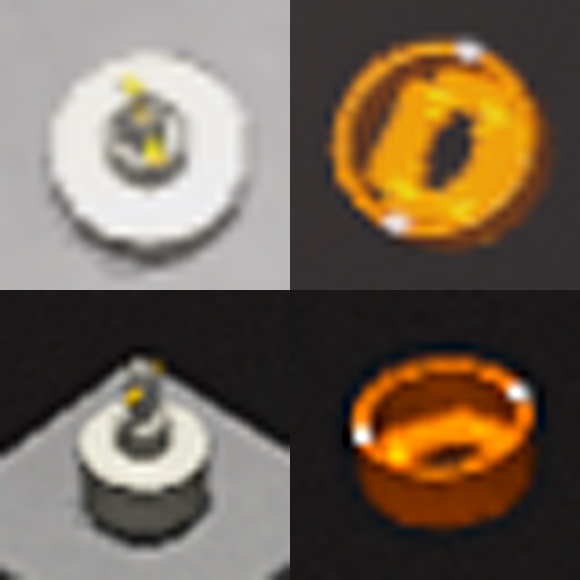

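The crop confirms the cap meant: the orange cup at top (220,209) and side (263,168), with white marks at about (223.4,198.1) and (215.4,217.3). The yellow pin ends show at top (299.2,201.7) and (301.5,208.2), and at side (307.9,189.4) and (311.2,185.3).

```bash
python3 - <<'E'
from h import *
R=lambda v:np.round(v,1)
a=onz("top",(299.2,201.7),84);b=onz("top",(301.5,208.2),84);print("pin top",R(a),R(b),np.arctan2(*(a-b)[[1,0]]))
a=onz("side",(311.2,185.3),84);b=onz("side",(307.9,189.4),84);print("pin side",R(a),R(b),np.arctan2(*(a-b)[[1,0]]))
print("seat",R(onz("top",(300.8,207.6),55)),R(onz("side",(309.5,194.6),55)))
a=onz("top",(223.4,198.1),24);b=onz("top",(215.4,217.3),24);print("cap marks",R(a),R(b),R((a+b)/2),np.arctan2(*(a-b)[[1,0]]))
q=lambda x,y:(263-16+(x-290+.5)/9.06-.5,168-16+(y-290+.5)/9.06-.5)
a=onz("side",q(518,393),24);b=onz("side",q(362,436),24);print("cap side",R(a),R(b),R((a+b)/2),np.arctan2(*(a-b)[[1,0]]))
# base plate
for n in("top","side"):
    im=cv2.imread(f"pics/{n}0.png");m=cv2.inRange(cv2.cvtColor(im,cv2.COLOR_BGR2HSV),(0,0,100),(180,40,255))
    cs,_=cv2.findContours(m,0,1)
    for c in cs:
        if 1200<cv2.contourArea(c)<4000 and abs(cv2.boundingRect(c)[0]-290)<30:
            P=np.array([onz(n,p[0],22)[:2] for p in c],np.float32); print(n,cv2.minAreaRect(P))
for n,p,y in(("sup",(573.5,-234.5,0),0),("sp",(444,225,0),0),("cap",(578,236,0),0)):
  for k in np.arange(-3,3.2,.4):
    s=solve_ik(p,[np.pi,0,k]); 
    if s is not None: print(n,round(k,1),np.round(s,2)[[0,5]],end=';')
  print()
E
```

```text
pin top [578.5  23.8  84. ] [562.   18.2  84. ] 0.32736618902311176
pin side [580.7  26.9  84. ] [563.4  21.2  84. ] 0.31905946246845934
seat [570.1  21.1  55. ] [573.2  26.1  55. ]
cap marks [605.6 225.7  24. ] [554.4 244.   24. ] [580.  234.9  24. ] -0.34315760635457787
cap side [606.2 230.   24. ] [555.1 248.5  24. ] [580.7 239.3  24. ] -0.34804783612489665
top ((569.037353515625, 20.184417724609375), (118.66018676757812, 120.1822280883789), 4.124301433563232)
side ((569.3934326171875, 22.38119125366211), (119.25435638427734, 118.78850555419922), 4.0524115562438965)
sup -3.0 [-0.51 -0.65];sup -2.6 [-0.51 -1.05];sup -2.2 [-0.51 -1.45];sup -1.8 [-0.51 -1.85];sup -1.4 [-0.51 -2.25];sup -1.0 [-0.51 -2.65];sup -0.6 [-0.51 -3.05];sup -0.2 [-0.51  2.83];sup 0.2 [-0.51  2.43];sup 0.6 [-0.51  2.03];sup 1.0 [-0.51  1.63];sup 1.4 [-0.51  1.23];sup 1.8 [-0.51  0.83];sup 2.2 [-0.51  0.43];sup 2.6 [-0.51  0.03];sup 3.0 [-0.51 -0.37];
sp -3.0 [0.32 0.18];sp -2.6 [ 0.32 -0.22];sp -2.2 [ 0.32 -0.62];sp -1.8 [ 0.32 -1.02];sp -1.4 [ 0.32 -1.42];sp -1.0 [ 0.32 -1.82];sp -0.6 [ 0.32 -2.22];sp -0.2 [ 0.32 -2.62];sp 0.2 [ 0.32 -3.02];sp 0.6 [0.32 2.86];sp 1.0 [0.32 2.46];sp 1.4 [0.32 2.06];sp 1.8 [0.32 1.66];sp 2.2 [0.32 1.26];sp 2.6 [0.32 0.86];sp 3.0 [0.32 0.46];
cap -3.0 [0.27 0.13];cap -2.6 [ 0.27 -0.27];cap -2.2 [ 0.27 -0.67];cap -1.8 [ 0.27 -1.07];cap -1.4 [ 0.27 -1.47];cap -1.0 [ 0.27 -1.87];cap -0.6 [ 0.27 -2.27];cap -0.2 [ 0.27 -2.67];cap 0.2 [ 0.27 -3.07];cap 0.6 [0.27 2.81];cap 1.0 [0.27 2.41];cap 1.4 [0.27 2.01];cap 1.8 [0.27 1.61];cap 2.2 [0.27 1.21];cap 2.6 [0.27 0.81];cap 3.0 [0.27 0.41];
```

```bash
cat >> h.py <<'E'
PI=np.pi
def center(x,y,z,yaw,dyaw,eff=30,op=0.85):
    """grip, release, turn, grip: squares a round part onto the tool axis"""
    bot.grip(eff and 0.0,eff); st(); bot.grip(op)
    p=bot.get_state()["tcp_pos"]
    bot.movel([x,y,z],[PI,0,yaw+dyaw],150)
    bot.grip(0.0); return st()
E
python3 - <<'E'
from h import *
x,y=573.5,-234.2
bot.move_ptp([x,y,120],[PI,0,PI/2]); st()
bot.movel([x,y,0],None,150,threshold=8); st()
center(x,y,0,PI/2,-PI/2)
for n in("top","side"): cv2.imwrite(f"pics/{n}1.png",imaging.capture(n))
t=cv2.imread("pics/top1.png");s=cv2.imread("pics/side1.png")
f=lambda i,x,y,w:cv2.resize(i[y-w:y+w,x-w:x+w],(390,390),interpolation=cv2.INTER_CUBIC)
cv2.imwrite("pics/crop2.png",np.hstack([f(t,398,210,40),f(s,380,255,40)]))
E
```

```text
t2.93 tcp [ 573.9 -233.3  120.2] yaw1.572 F [ 0.9  0.3 -0.4] T [0.02 0.   0.03] op1.000
t3.88 tcp [ 574.3 -234.5    0.9] yaw1.571 F [0.3 0.8 0. ] T [-0.   -0.02  0.02] op0.998
t4.30 tcp [ 574.2 -234.6    1.6] yaw1.571 F [-0.9 -0.1  6.1] T [0.12 0.33 0.07] op0.624
t6.67 tcp [ 573.5 -234.2    0.6] yaw-0.000 F [-1.1  0.2  6. ] T [ 0.1   0.34 -0.04] op0.639
```

View pics/crop2.png

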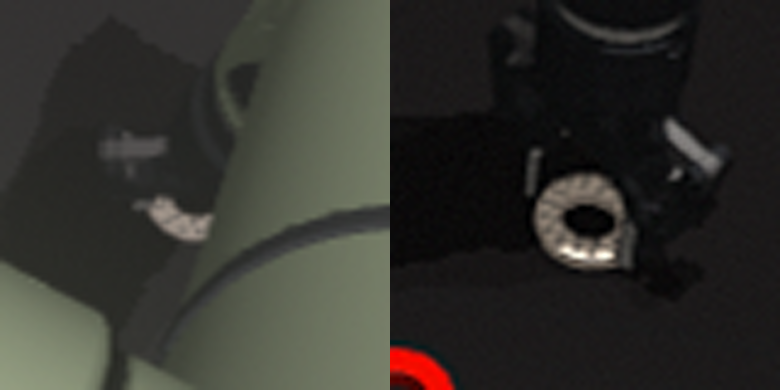

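The view shows the white ring squarely between the fingers and lying flat. The support's two-way grip calibrates the cameras, which puts the post at about (570.8, 22.8).

```bash
cat >> h.py <<'E'
def crop(name,ps,w=45,sz=390):
    out=[]
    for n,X in ps:
        im=imaging.capture(n); cv2.imwrite(f"pics/{name}_{n}.png",im); u,v=np.round(proj(n,X)).astype(int); im=cv2.copyMakeBorder(im,w,w,w,w,0)
        out.append(cv2.resize(im[v:v+2*w,u:u+2*w],(sz,sz),interpolation=cv2.INTER_CUBIC)); print(n,"crop origin",u-w,v-w,"scale",sz/2/w)
    cv2.imwrite(f"pics/{name}.png",np.hstack(out))
E
python3 - <<'E'
from h import *
X,Y=570.8,22.8
bot.movel([573.5,-234.2,140],None,200); s=st()
bot.move_ptp([X,Y,140],[PI,0,PI/2]); st()
crop("c3",[("top",[X,Y,100]),("side",[X,Y,120])])
bot.movel([X,Y,66],None,120,threshold=6); st()
print(bot.movel([X,Y,53],None,25,threshold=4)); st()
E
```

```text
t7.62 tcp [ 572.7 -233.8  138.7] yaw0.000 F [-0.2  0.1 -0.6] T [-0.    0.04 -0.  ] op0.637
t8.68 tcp [570.6  22.3 139.2] yaw1.569 F [ 1.  -0.  -0.2] T [-0.08 -0.    0.05] op0.632
top crop origin 254 158 scale 4.333333333333333
side crop origin 264 133 scale 4.333333333333333
t9.55 tcp [571.3  22.6  66.5] yaw1.570 F [0.7 0.4 0.4] T [-0.02 -0.05 -0.02] op0.632
True
t10.03 tcp [571.1  22.8  54.7] yaw1.571 F [-0.8  0.1  5.1] T [ 0.03  0.09 -0.04] op0.637
```

View pics/c3.png

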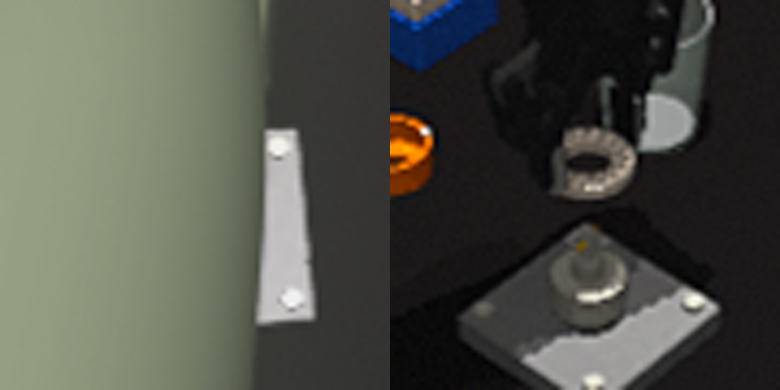

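The side view shows the white ring held level above the post, and the contact height of 54.7 matches the seat. I'll release it and fetch the spacer.

```bash
python3 - <<'E'
from h import *
X,Y=570.8,22.8
bot.grip(0.85); st()
bot.movel([X,Y,130],None,150)
x,y=444,226.2
bot.move_ptp([x,y,120],[PI,0,PI/2]); st()
bot.movel([x,y,1],None,150,threshold=8); st()
crop("c4",[("top",[X,Y,60]),("side",[X,Y,65])],w=25)
center(x,y,1,PI/2,PI/2)
bot.movel([x,y,150],None,200); st()
E
```

```text
t10.35 tcp [570.2  22.9  53.9] yaw1.571 F [ 0.  -0.7 -0.1] T [0.01 0.04 0.02] op0.848
t11.96 tcp [444.8 225.7 119.8] yaw1.570 F [ 0.1  0.3 -0.5] T [ 0.02 -0.05 -0.02] op0.852
t12.90 tcp [444.8 226.1   1.5] yaw1.570 F [ 0.3  0.5 -0.4] T [-0.01  0.04 -0.  ] op0.850
top crop origin 275 182 scale 7.8
side crop origin 285 168 scale 7.8
t13.32 tcp [444.7 226.5   2.3] yaw1.571 F [-1.8 -0.4  8.5] T [-0.16  0.36 -0.12] op0.635
t15.68 tcp [444.1 226.1   1.5] yaw3.142 F [-1.4 -1.   5.3] T [-0.15  0.28  0.08] op0.635
t16.57 tcp [443.2 225.9 149. ] yaw3.142 F [ 0.4  0.7 -0.7] T [ 0.   -0.02 -0.  ] op0.634
```

View pics/c4.png

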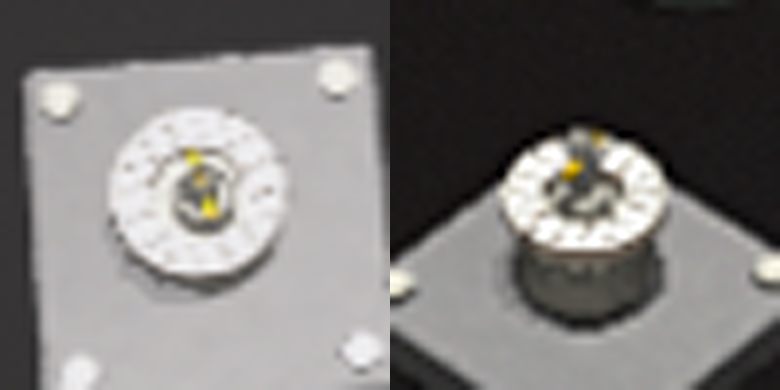

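The support lies flat on the seat in both views, with the pin ends again at top (299.3,201.8) and (301.5,208.4). I'll work out the post relative to the support, since I know where the support was released.

```bash
python3 - <<'E'
from h import *
for n in("top","side"):
    im=cv2.imread(f"pics/c4_{n}.png"); hsv=cv2.cvtColor(im,cv2.COLOR_BGR2HSV)
    u,v=np.round(proj(n,[571,23,62])).astype(int)
    g=np.zeros(im.shape[:2],np.uint8); g[v-16:v+17,u-16:u+17]=255
    m=cv2.inRange(hsv,(0,0,205 if n=="top" else 190),(180,70,255))&g
    cs,_=cv2.findContours(m,0,1); c=cv2.convexHull(max(cs,key=cv2.contourArea))
    P=np.array([onz(n,p[0],65)[:2] for p in c],np.float32); print(n,"ring",np.round(cv2.fitEllipse(P),1) if 0 else (cv2.fitEllipse(P),cv2.minEnclosingCircle(P)))
    yl=cv2.inRange(hsv,(18,110,100),(35,255,255))&g
    k,l,s,ce=cv2.connectedComponentsWithStats(yl)
    Q=[(s[i,4],np.round(onz(n,ce[i],84)[:2],1)) for i in range(1,k)];print(" pin",Q)
E
```

```text
top ring (((572.2623291015625, 22.98357582092285), (53.94243621826172, 55.79975891113281), 169.1195831298828), ((572.6513061523438, 22.621858596801758), 28.102046966552734))
 pin [(np.int32(3), array([578.5,  23.5])), (np.int32(1), array([572.6,  21.9])), (np.int32(6), array([562.5,  18.2]))]
side ring (((572.0059204101562, 24.81222915649414), (54.01866912841797, 55.946556091308594), 45.543434143066406), ((572.0181274414062, 24.668996810913086), 28.43357276916504))
 pin [(np.int32(1), array([581.1,  28.2])), (np.int32(5), array([564.1,  21.6]))]
```

The offsets put the post near (570.2, 22). Next I'll place the spacer, then fetch the cap; the final fit will be by feel.

```bash
python3 - <<'E'
from h import *
X,Y=570.4,22.2
bot.move_ptp([X,Y,150],[PI,0,PI]); st()
bot.movel([X,Y,78],None,120,threshold=6); st()
print(bot.movel([X,Y,63],None,25,threshold=4)); st()
bot.grip(0.85); st()
bot.movel([X,Y,140],None,150)
x,y=579.8,236.8
bot.move_ptp([x,y,130],[PI,0,PI]); st()
bot.movel([x,y,0],None,120,threshold=8); st()
crop("c5",[("top",[X,Y,75]),("side",[X,Y,75])],w=25)
center(x,y,0,PI,-PI/2,eff=40)
bot.movel([x,y,160],None,200); st()
E
```

```text
t17.52 tcp [569.3  23.2 149.2] yaw-3.141 F [-0.1 -0.3 -0.2] T [-0.02  0.05  0.  ] op0.634
t18.27 tcp [570.8  22.7  78.6] yaw-3.141 F [ 0.6  0.6 -0.2] T [-0.03 -0.    0.01] op0.635
True
t18.78 tcp [570.6  22.1  65.4] yaw3.141 F [-1.2  0.4  6.2] T [ 0.03  0.1  -0.03] op0.631
t19.11 tcp [569.7  22.2  64.8] yaw3.142 F [-1.   0.1 -0.7] T [ 0.02 -0.05 -0.05] op0.847
t20.62 tcp [579.5 235.7 129.3] yaw3.141 F [-1.  -0.8 -0.2] T [-0.03 -0.02 -0.01] op0.854
t21.86 tcp [580.5 237.    0.9] yaw3.142 F [-0.1  0.5  0.3] T [0.03 0.04 0.  ] op0.848
top crop origin 275 181 scale 7.8
side crop origin 285 165 scale 7.8
t22.25 tcp [580.5 237.    1. ] yaw-3.142 F [-2.2 -0.   6.7] T [-0.13  0.19  0.  ] op0.659
t24.56 tcp [5.798e+02 2.368e+02 5.000e-01] yaw1.571 F [-1.6 -0.2  4.9] T [-0.14  0.42  0.03] op0.670
t25.51 tcp [578.9 236.5 158.6] yaw1.571 F [-0.1  0.1 -1.4] T [-0.05 -0.08 -0.02] op0.671
```

View pics/c5.png

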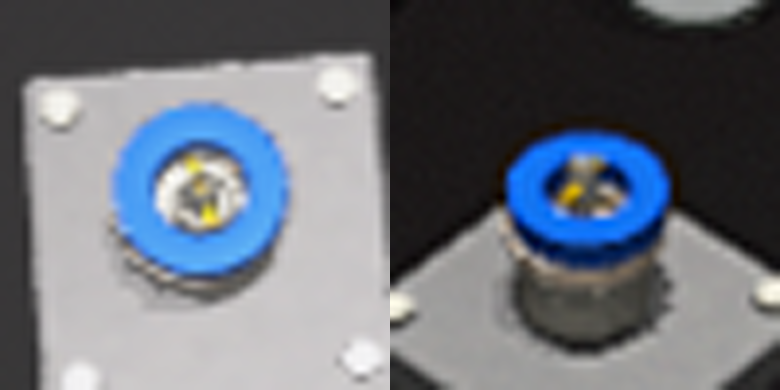

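The spacer lies flat on the support. Now I'll hover the cap over the post with the slot turned to the pin's estimated angle, and check the marks.

```bash
python3 - <<'E'
from h import *
X,Y=569.8,22.1
bot.move_ptp([X,Y,125],[PI,0,PI/2+.665]); bot.dwell(.2); st()
crop("c6",[("side",[X,Y,130]),("top",[X,Y,145])],w=25)
im=cv2.imread("pics/c6_side.png");u,v=np.round(proj("side",[X,Y,145])).astype(int)
hsv=cv2.cvtColor(im,cv2.COLOR_BGR2HSV); m=cv2.inRange(hsv,(0,0,150),(180,110,255)); g=np.zeros_like(m);g[v-14:v+15,u-20:u+20]=255
k,l,s,ce=cv2.connectedComponentsWithStats(m&g)
for i in range(1,k): print(s[i,4],np.round(ce[i],1),np.round(onz("side",ce[i],148.5),1))
E
```

```text
t26.68 tcp [570.   23.2 125. ] yaw2.237 F [-0.  -0.  -0.5] T [-0.02  0.06 -0.  ] op0.671
side crop origin 284 150 scale 7.8
top crop origin 274 174 scale 7.8
124 [322.3 161.3] [617.8  23.1 148.5]
6 [304.  159.5] [588.2  61.7 148.5]
```

View pics/c6.png

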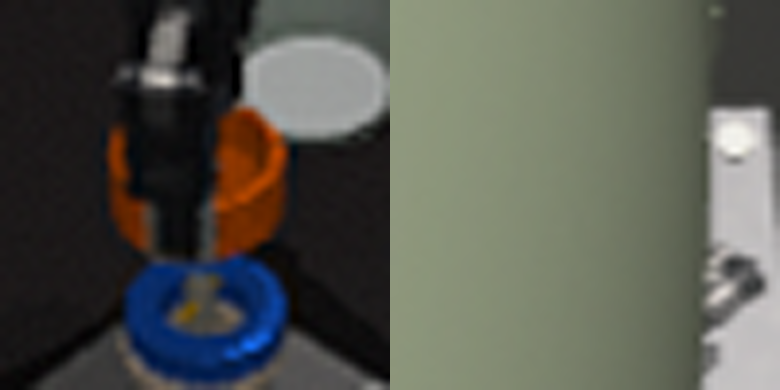

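The fingers hide the marks, but the cap is level above the post. I'll go by feel.

```bash
python3 - <<'E'
from h import *
X,Y=569.8,22.1
bot.movel([X,Y,101],None,80,threshold=6); st()
print(bot.movel([X,Y,75],None,30,threshold=4)); st()
bot.dwell(.2); st()
E
```

```text
t27.23 tcp [569.4  22.2 100.5] yaw2.236 F [ 0.1 -0.1 -1. ] T [-0.04  0.01  0.06] op0.673
True
t27.93 tcp [569.6  22.1  78.3] yaw2.236 F [0.4 0.  4.4] T [ 0.02  0.02 -0.06] op0.672
t28.13 tcp [569.6  22.1  78.5] yaw2.236 F [ 0.8 -1.   5.7] T [-0.02 -0.21  0.02] op0.673
```

The slot dropped over the pin at the first try: the cap rests on the stack with the TCP at 78.5. Now press and turn.

```bash
python3 - <<'E'
from h import *
X,Y=569.8,22.1
print(bot.movel([X,Y,73],None,20,threshold=13)); bot.dwell(.2); s=st()
if np.abs(s["contact_force"][2])<20 and s["tcp_pos"][2]<74.5:
    z=73
    for k in range(1,5):
        if bot.movel([X,Y,z],[PI,0,PI/2+.665+.3*k],60,threshold=10): print("stop",k); st(); break
        st()
E
```

```text
False
t28.73 tcp [569.7  22.1  74. ] yaw2.236 F [-2.9  0.7 11.1] T [0.05 0.53 0.  ] op0.672
t29.18 tcp [570.6  22.1  74.2] yaw2.536 F [-0.5 -0.1 10.7] T [-0.02  0.21  0.1 ] op0.674
t29.63 tcp [571.1  21.9  74.4] yaw2.836 F [-0.1 -0.1 10.6] T [-0.04  0.1   0.16] op0.672
t30.08 tcp [570.8  22.2  74.3] yaw3.136 F [-0.7  0.1 10. ] T [0.14 0.22 0.1 ] op0.673
t30.53 tcp [570.4  22.3  74.2] yaw-2.847 F [-1.   1.2 10.7] T [0.09 0.21 0.12] op0.668
```

```bash
python3 - <<'E'
from h import *
X,Y=570.2,22.1;yw=PI/2+.665+1.2
bot.movel([X,Y,75.5],None,20,threshold=14); bot.dwell(.2); st()
bot.movel([X,Y,77.5],None,20,threshold=8); bot.dwell(.1); st()
E
```

```text
t31.01 tcp [570.4  22.3  76.3] yaw-2.847 F [-0.5  0.1  7.9] T [0.13 0.25 0.07] op0.667
t31.36 tcp [570.2  22.2  77.1] yaw-2.847 F [ 2.8  0.7 -2.8] T [ 0.14 -0.53  0.07] op0.671
```

The force reverses to a pull at TCP 77.1, below the free height of 78.5, so the pin is holding the cap. I'll release and look.

```bash
python3 - <<'E'
from h import *
X,Y=570.2,22.1
bot.movel([X,Y,76.3],None,20); st()
bot.grip(0.9); st()
bot.movel([X,Y,160],None,150)
bot.move_ptp([380,300,220],[PI,0,2.4]); st()
crop("c7",[("top",[X,Y,90]),("side",[X,Y,88])],w=25)
for n,lo,hi,z in(("top",(8,150,80),(22,255,255),88),("side",(8,150,80),(22,255,255),88)):
    print(n,[b for b in blobs(n,cv2.imread(f"pics/c7_{n}.png"),lo,hi,100,z) if b[1][2]<45])
E
```

```text
t31.61 tcp [570.3  22.2  76.8] yaw-2.847 F [0.9 1.7 4.9] T [ 0.2  -0.09  0.12] op0.671
t31.94 tcp [569.7  22.   76. ] yaw-2.848 F [ 0.3 -0.2  0.6] T [-0.   -0.03  0.02] op0.901
t34.11 tcp [380.2 299.6 219.5] yaw2.400 F [ 0.5  0.3 -0.7] T [0.01 0.02 0.03] op0.898
top crop origin 275 179 scale 7.8
side crop origin 285 162 scale 7.8
top [((138, 233, 26, 24), array([477.6, 375.4,  31.7]), array([477.7, 376.1,  51.5,  62.3])), ((168, 208, 26, 23), array([537.6, 309.6,  30.9]), array([538.1, 309.8,  50.5,  61.9])), ((289, 192, 23, 25), array([571.5,  21.8,  30.7]), array([571.7,  21.7,  53.4,  60.6])), ((351, 130, 23, 21), array([ 738.6, -137.7,   29.7]), array([ 736.6, -136.6,   53.3,   56. ]))]
side [((387, 180, 22, 16), array([ 738.8, -142.3,   31.9]), array([ 737.3, -141.7,   56.2,   58. ])), ((299, 175, 22, 22), array([574.5,  27. ,  41.6]), array([574.6,  26.9,  57.9,  81.8])), ((226, 148, 20, 18), array([505.5, 261.3,  40.4]), array([504.7, 262.2,  51.9,  81.9])), ((195, 146, 20, 19), array([445.4, 328.2,  41.9]), array([444.3, 328.6,  51. ,  84.5]))]
```

View pics/c7.png

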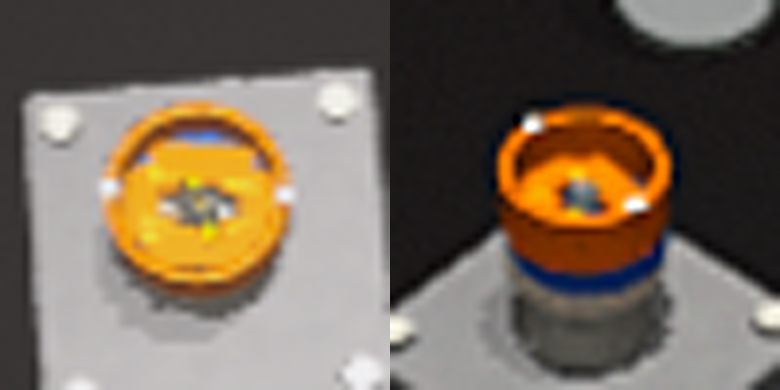

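View pics/c7_side.png

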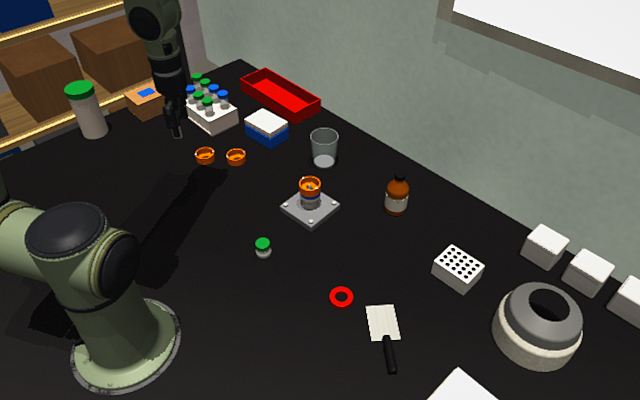

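Top crop: the slot marks are at (109,187) and (285,194), crosswise to the yellow pin ends at (193,183) and (210,230), and the pin shows above the cap's floor. Side view: the cap is level on the blue and white rings, and the other objects are where they started. Handing in.

```bash
python3 -c "
from h import *
st(); bot.sign_off()"
```

```text
t34.21 tcp [380.4 299.5 219.6] yaw2.399 F [-0.5 -0.1 -0.3] T [ 0.01 -0.02  0.02] op0.903
the job is handed in; nothing more can be done
```

The filter holder is assembled, and I handed the job in at 34.2 s of the 72 s allowed. The white support went on first, then the blue spacer, each set down flat. The rightmost orange cap dropped over the pin on the first try. I pressed it down, turned it 1.2 rad crosswise and released it.

**Forces:** the highest push I read on a part was about 11 N, during the press; the limit was 25 N. Forces were read at the end of each move, not throughout.

**Last checks:**
- **Lock:** lifting gently before letting go, the force reversed to a pull of about 3 N below the cap's free height, so the pin was holding it.
- **Pictures:** the final views show the cap level, its slot marks crosswise to the pin, and the pin above the cap's floor. The red spare and the other objects look unmoved.

**Disagreements:**
- **Cameras:** the two cameras differed by 2 to 5 mm. I corrected for this using parts centred in the gripper.
- **Slot angle:** the fingers hid the cap's marks before insertion, so I could only confirm the slot's alignment by feel.

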